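Proof-pull on the bench spring tester

TASK

Give the spring in the bench tester its proof pull: draw the orange handle out until the red pointer stands within the width of the green clip (not the yellow one) and hold it still there for about two seconds. Then ease the handle all the way back home without letting it snap, and let go. Don't shift the green clip or disturb the other things on the bench.

Things in the scene. Friction and masses are not known exactly. Their poses are not given: they have to be found in the camera images.
- tester: fixed bench spring tester on a plywood board 230 (x) x 500 (y) x 18 mm. Origin on the bench surface under the handle's home place; its x points away from the robot, its y along the slide in the pull-out direction (robot's left), z up; yawed up to 20 degrees. White scale strip 30 mm wide, top at height 30, along y at x -85
- barrel_end (a point): centre of the open end of the blue barrel, on the rod's line, 91 mm behind the handle's home place (tester's -y), 60 mm above the bench. The barrel is 54 mm thick at its collars and runs 189 mm from here along the tester's -y
- lamp_edge (a point): on the grey lamp batten over the slide: lower edge on the robot's side, above the handle's home place (tester's x -45, height 242 mm). The batten is 50 mm wide in x (away from the robot), 28 high and runs along y from -292 to +208: no upright tool can reach the handle beneath. Posts at tester's x +85, y -272 and +188
- slide (a joint): how far the sprung slide is pulled out along the tester's y: 0 = home (in), up to 0.14 m. A spring draws it home: about 3 N at home, 70 N/m more, so 10 N at 0.1 m
- handle_grip (a point): grip point on the orange handle, moves with the slide; at home at tester's x -34, y 0, height 109 mm. The handle is a bar 22 mm thick along y (the pull direction), 30 wide, 96 long, leaning 35 degrees from vertical towards the robot as it rises; this point is on its centre line, 30 mm below its upper end. Foot: a 34 mm block on the 16 mm rod at height 60. Axes as the tester's
- pointer_tip (a point): free tip of the red pointer, a thin bar 5 mm wide that moves with the slide and reaches from its foot towards the scale strip; tester's x -69, height 48 mm, same y as the handle. Axes as the tester's
- green_mark (a point): middle of the inner edge of the green clip on the scale strip: tester's x -69, height 38 mm. The clip is 20 mm wide along y, so it covers 10 mm each side of this point. It stands 65 to 115 mm along y from the pointer's home, differently each time. Axes as the tester's
- yellow_mark (a point): the same point on the yellow clip (an earlier job's mark), 18 to 40 mm from the pointer's home; it plays no part
- jar: amber glass screw jar with a steel lid, 48 mm across, 75 mm tall, standing on the tester's board behind the slide; origin at the centre of its underside
- tin: red tin, 52 mm across, 80 mm tall, standing on the tester's board on the near side of the barrel; origin at the centre of its underside
- hammer: hammer lying loose on the bench to the robot's left; origin under its middle
- wrench: wrench lying loose on the bench to the robot's left; origin under its middle
- mug: blue mug, 80 mm across, 95 mm tall, on the bench to the left; origin at the centre of its underside
- offcut: wooden offcut 160 x 60 x 40 mm lying on the bench to the right; origin at the centre of its underside

How it is judged:
By the outcome, as a careful person would: the job done as asked, in the order asked, and still so for the second after the job is handed in, with the robot touching nothing.
It also fails if it takes over 42 s, if anything falls off the work surface, if the arm or the gripper's body presses on something with over 40 N, if the wrist force passes 120 N, or if a joint passes its speed limit or range.

ROBOT

A 6-joint arm with a two-finger parallel gripper is mounted at the origin on the work surface. World frame = base frame: x ahead of the robot, y to its left, z up, the work surface at z = 0. Lengths are in m, angles in rad, forces in N, time in s.
With the tool pointing down it reaches from about 0.3 to 0.85 m from the base axis. Payload 4.2 kg.
Tool frame: the origin (TCP) lies at the very end of the fingers, on their centre line; the grasp point (between the pads) lies 19 mm behind it; y points along the fingers, x is the direction in which the jaws open and shut, and the axes are right-handed (so a half turn about y gives the same grasp; the last joint's range is limited). The gripper opens to 91 mm and grips with 3 to 60 N. Pads are 32 mm wide; open, the fingers measure 118 mm over their backs; the gripper's body (76 mm by 178 mm) begins 60 mm behind the grasp point.
Start: joints at [1.178, 0.32, 1.565, -0, 1.257, -0.02], TCP at [0.209, 0.536, 0.214] pointing down, gripper open.
Joint ranges: [-3.11, 3.11], [-0.84, 2.01], [0.21, 2.61], [-1.34, 4.49], [0.05, 2.63], [-2.56, 2.56]. Speed limits (rad/s): [2.57, 2.57, 3.14, 3.14, 3.14, 3.14].

INTERFACE

Orientations are given as a unit quaternion [x, y, z, w].
In Python, from plant import monitor, eyes, job gives the robot as it stands. The module is installed in compiled form; this text tells all that it offers.
- The arm moves only by the shell command python3 -m creep 'ROWS' [OPENING] [FORCE]. ROWS is JSON, a list of rows, each a list of 4 numbers: the shift along the world's x, y, z in m, then the turn about the world's z in degrees. In form: [[tx, ty, tz, roll], ...]. A call has exactly 8 rows; each row shifts and turns the pose as measured when the row begins; what a row does not reach is not made up. A row lasts 1/12 s, in which the tool goes at most 41.7 mm and 7.16 degrees, less where a joint would pass 70% of its speed; a pose out of reach is approached as far as the arm can. A call is refused whole if a number of a shift passes 0.0417 or a number of a turn 7.16, either way. A call with a gripper value outside its range is refused whole. OPENING is the gripper's target within -1 to 1 (shut at 1, half-way at 0, fully open at -1), set as the call begins (- or left out, the last holds). The fingers move at their own pace and stop on an object; FORCE is the grip in N (left out, the last holds). Time passes only in rows, so rows that do not move let the fingers close, or fill a call up. It gives the time, the measured TCP pose, the force and the opening at its end, in the units of the state.
- monitor.observe(): the state, without advancing time (a new reading comes with each control period).
- eyes.grab_frame(name): name is "side" or "top"; returns the picture (480x640x3 uint8, red, green, blue); there is no depth.
- eyes.camera_params(name): a dict with "fx", "fy", "cx", "cy" (pixels), "rvec" (rotation vector, rad) and "tvec" (3), from world to camera coordinates, as OpenCV has them. Camera axes: x right, y down, z forward; pixel columns grow to the right and rows downward; lengths in m; the calibration is good to about 2 mm. A picture is of the moment at which its call begins. camera_params takes no time and is no camera call.
- job.sign_off(): hands the job in, once; it reports no verdict.
The state is a dict: "t": time; "joint_positions": joint angles; "qd": joint speeds; "effort": joint torques, N m; "tool_pos": TCP position; "tool_rot": TCP orientation; "wrist_force": force on the tool from outside, world axes, zero at the start; "wrist_torque": the same for the moment, N m; "finger_gap": opening from 0.0 (shut) to 1.0 (fully open).
Only numpy, scipy, OpenCV 4.12 (cv2) and the standard library are available. Lean on these libraries where they do the work, as an engineer would, in place of code of your own. Each camera call takes 0.05 s, during which the arm holds its last target. There are 200 camera calls.

## Working session

There is one attempt and no reset: what is moved stays moved. The work goes in short steps, Python scripts to look and compute and a shell command to move; the robot and the scene stay as the last step left them, time stands still between calls to the robot, and variables do not carry over. Pictures are saved under pics/ and viewed, about 8 in all and at most 12, crops included, and the job is handed in when it is done.

```bash
mkdir -p pics; cat > h.py <<'E'
import numpy as np, cv2
from plant import monitor, eyes, job
def cam(n):
    p=eyes.camera_params(n);K=np.array([[p['fx'],0,p['cx']],[0,p['fy'],p['cy']],[0,0,1]]);return K,np.array(p['rvec'],float),np.array(p['tvec'],float)
def proj(n,P):
    K,r,t=cam(n);return cv2.projectPoints(np.array(P,float).reshape(-1,1,3),r,t,K,None)[0][:,0]
def ray(n,uv):
    K,r,t=cam(n);R=cv2.Rodrigues(r)[0];d=R.T@np.linalg.solve(K,[*uv,1]);return -R.T@t,d
def onz(n,uv,z):
    c,d=ray(n,uv);return c+d*(z-c[2])/d[2]
def grab(n,f):
    im=eyes.grab_frame(n)[:,:,::-1].copy();cv2.imwrite('pics/'+f,im);return im
E
python3 - <<'E'
from h import *
for n in('top','side'):
    grab(n,n+'0.png');c,d=ray(n,(320,240));print(n,c,d)
s=monitor.observe();print(s['t'],s['tool_pos'],s['tool_rot'],s['finger_gap'])
E
```

```text
top [1.86467439e-01 6.35370006e-04 1.78288488e+00] [ 0.20951727  0.00686737 -0.97779921]
side [ 1.35065503 -0.66633985  1.40551581] [-0.489108    0.42835909 -0.75998342]
0.1 [0.20926027 0.53508651 0.21321199] [ 0.58430607  0.3982122  -0.39914618 -0.58369152] 0.9971137802875872
```

View pics/top0.png

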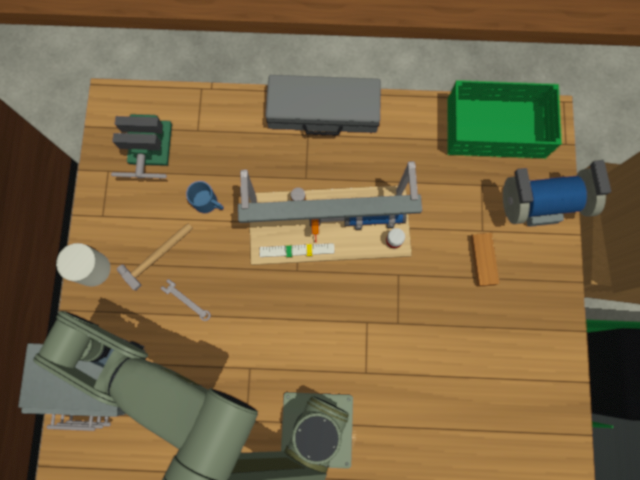

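View pics/side0.png

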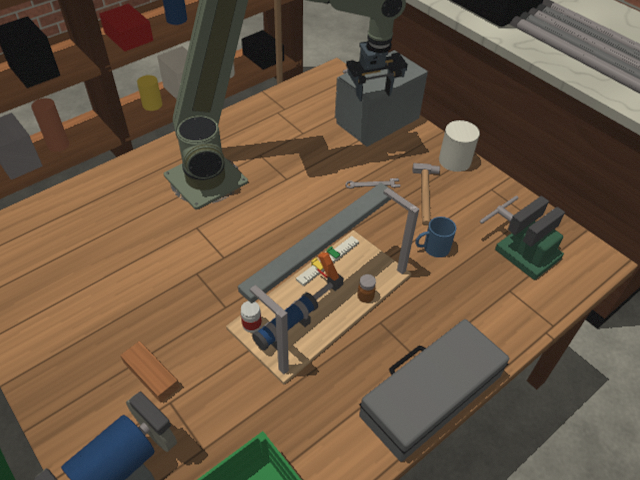

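Both views show the tester: batten in the top view from (240,210) to (420,205), handle at about (315,228), green clip at (289,251) and yellow clip at (309,250). I'll enlarge these for measuring.

```bash
python3 - <<'E'
from h import *
a=cv2.imread('pics/top0.png')[170:270,230:430];cv2.imwrite('pics/t1.png',cv2.resize(a,None,fx=4,fy=4,interpolation=cv2.INTER_CUBIC))
a=cv2.imread('pics/side0.png')[180:385,220:420];cv2.imwrite('pics/s1.png',cv2.resize(a,None,fx=2.9,fy=2.9,interpolation=cv2.INTER_CUBIC))
E
```

```text
(no output)
```

View pics/t1.png

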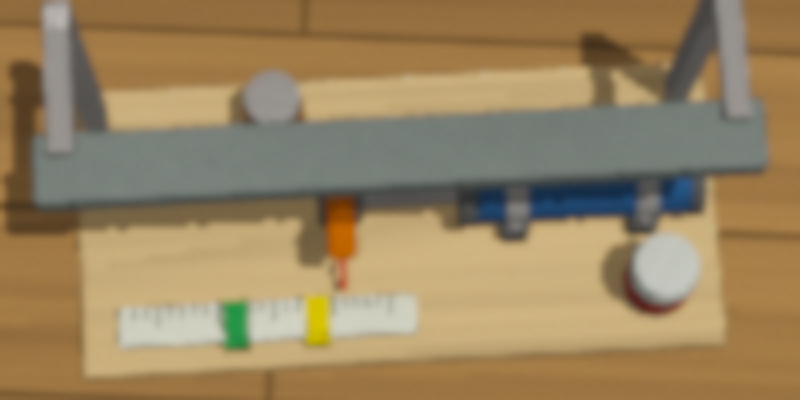

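View pics/s1.png

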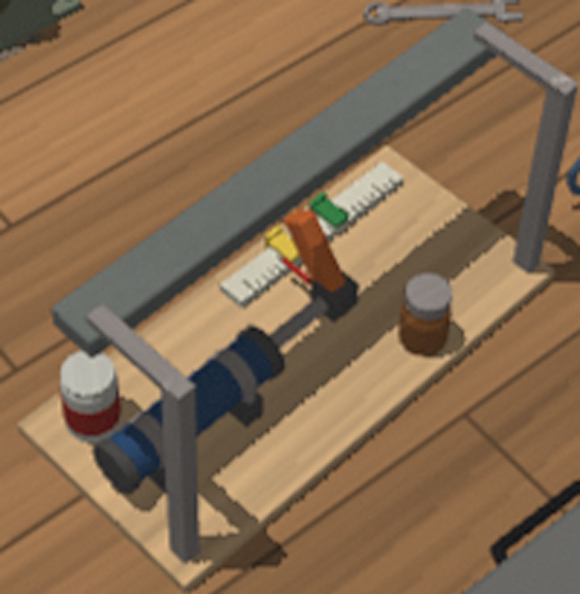

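Top crop: pointer tip at (342,289), green clip inner edge at (235,302), yellow at (318,297), and batten lower near edge from (40,209) to (766,172). In the side crop, the batten's right-hand end has corners at (54,312), (58,330) and (93,353).

```bash
cat > fit.py <<'E'
from h import *
from scipy.optimize import least_squares
T=lambda u,v:(u/4+230,v/4+170); S=lambda u,v:(u/2.9+220,v/2.9+180)
obs=[('top',T(40,209),(-45,208,242)),('top',T(766,172),(-45,-292,242)),('top',T(342,289),(-69,0,48)),
('side',S(93,353),(5,-292,242)),('side',S(54,312),(-45,-292,270)),('side',S(58,330),(-45,-292,242)),('side',S(470,12),(-45,208,270)),
('top',T(235,302),(-69,'g',38)),('top',T(318,297),(-69,'y',38)),('side',S(337,213),(-69,'g',38))]
def w(p,q):
    q=[p[3] if c=='g' else p[4] if c=='y' else c/1000 for c in q]
    c,s=np.cos(p[2]),np.sin(p[2]);return [p[0]+c*q[0]-s*q[1],p[1]+s*q[0]+c*q[1],q[2]]
def f(p):return np.ravel([proj(n,w(p,q))[0]-uv for n,uv,q in obs])
r=least_squares(f,[.55,0,0,.09,.03],loss='soft_l1');p=r.x
if __name__=='__main__':
    print(p[:2],np.degrees(p[2]),p[3:]);print(f(p).reshape(-1,2).round(1))
    for q in [(-34,0,109),(-69,0,48),(-45,0,242),(-45,208,242)]:print(q,np.round(w(p,q),3))
    np.save('pose.npy',p)
E
python3 fit.py
```

```text
[0.62116492 0.03247664] 6.028521634637989 [0.08381445 0.01997866]
[[-0.6  1. ]
 [-0.8 -1.1]
 [ 0.4 -0.6]
 [ 0.3  3. ]
 [-1.3 -2.6]
 [-1.8 -1.7]
 [-2.5 -4.4]
 [ 0.1 -1.5]
 [-0.1 -1.5]
 [ 0.9  1. ]]
(-34, 0, 109) [0.587 0.029 0.109]
(-69, 0, 48) [0.553 0.025 0.048]
(-45, 0, 242) [0.576 0.028 0.242]
(-45, 208, 242) [0.555 0.235 0.242]
```

```bash
python3 -m creep '[[0.01,-0.01,0.04,3.4],[0.02,-0.02,0.04,3.4],[0.03,-0.03,0.04,3.4],[0.03,-0.04,0.04,3.4],[0.03,-0.04,0.04,3.4],[0.03,-0.04,0.04,3.4],[0.03,-0.04,0.04,3.4],[0.03,-0.04,0.04,3.4]]'; python3 -c "
from h import *
s=monitor.observe();print(s)"
```

```text
t: 0.77
tool_pos: [0.3537, 0.3492, 0.4446]
tool_rot: [-0.47, -0.525, 0.54, 0.46]
wrist_force: [-0.5, 0.8, -0.3]
finger_gap: 0.998
{'t': 0.7667, 'joint_positions': array([ 0.76662824,  0.15219624,  1.22649234, -0.01638461,  1.78329041,
       -0.94257722]), 'qd': array([-0.75287567, -0.06588988, -0.66619923, -0.03834275,  0.70983146,
       -1.50497609]), 'effort': array([  4.36146587, -34.89155531, -22.91203022,   0.03510488,
        -0.15842183,   1.26207758]), 'tool_pos': array([0.35372619, 0.34919341, 0.44459074]), 'tool_rot': array([-0.47008619, -0.5248901 ,  0.5402461 ,  0.46004729]), 'wrist_force': array([-0.47876663,  0.78562726, -0.32984964]), 'wrist_torque': array([0.06765589, 0.01741397, 0.02789035]), 'finger_gap': 0.9981440486197732}
```

```bash
python3 -m creep '[[0.04,-0.04,0.02,2],[0.04,-0.04,0.02,2],[0.04,-0.04,0.02,2],[0.04,-0.04,0.02,2],[0.04,-0.04,0.02,2],[0.04,-0.04,0.02,2],[0.04,-0.04,0.02,2],[0.04,-0.04,0.02,2]]'; cat > st.py <<'E'
from h import *
from scipy.spatial.transform import Rotation as R
s=monitor.observe();M=R.from_quat(s['tool_rot']).as_matrix();y=M[:,1];x=M[:,0]
print('t',round(s['t'],2),'pos',s['tool_pos'].round(4),'q',s['joint_positions'].round(3),'F',s['wrist_force'].round(1),'gap',round(s['finger_gap'],3))
print('tilt',np.degrees(np.arccos(-y[2])).round(1),'tiltaz',np.degrees(np.arctan2(y[1],y[0])).round(1),'jaw',x.round(3),'jawaz',np.degrees(np.arctan2(x[1],x[0])).round(1))
g=np.array(s['tool_pos'])-.019*y
p=np.load('pose.npy');c,sn=np.cos(p[2]),np.sin(p[2]);d=g-[p[0],p[1],0]
print('grasp pt in tester mm',(np.array([c*d[0]+sn*d[1],-sn*d[0]+c*d[1],d[2]])*1000).round(1),'yhat in tester',np.round([c*y[0]+sn*y[1],-sn*y[0]+c*y[1],y[2]],3))
E
python3 st.py
```

```text
t: 1.43
tool_pos: [0.5729, 0.125, 0.5579]
tool_rot: [-0.386, -0.591, 0.601, 0.375]
wrist_force: [0.3, 1.1, 0.2]
finger_gap: 1.001
t 1.43 pos [0.5729 0.125  0.5579] q [ 0.207  0.383  0.616 -0.025  2.141 -1.81 ] F [0.3 1.1 0.2] gap 1.001
tilt 1.2 tiltaz -73.5 jaw [-0.42   0.907 -0.021] jawaz 114.8
grasp pt in tester mm [-38.4  97.4 576.9] yhat in tester [ 0.004 -0.021 -1.   ]
```

```bash
python3 -m creep '[[0.04,-0.01,0.03,-3],[0.04,-0.01,0.03,-3],[0.04,-0.01,0.03,-3],[0.04,-0.01,0.03,-3],[0.04,-0.01,0.03,-3],[0.04,0,0.03,-3],[0.04,0,0.03,0],[0.04,0,0.03,0]]'; python3 st.py
```

```text
t: 2.1
tool_pos: [0.6898, 0.0634, 0.5608]
tool_rot: [0.5, 0.55, -0.509, -0.435]
wrist_force: [-0.7, -0.6, -0.8]
finger_gap: 0.998
t 2.1 pos [0.6898 0.0634 0.5608] q [ 0.088  0.603  0.216 -0.034  2.217 -1.628] F [-0.7 -0.6 -0.8] gap 0.998
tilt 6.3 tiltaz -9.4 jaw [-0.122  0.992 -0.031] jawaz 97.0
grasp pt in tester mm [ 69.5  24.1 579.7] yhat in tester [ 0.106 -0.029 -0.994]
```

```bash
python3 -m creep '[[0.0417,0,0.0417,0],[0.0417,0,0.0417,0],[0.0417,0,0.0417,0],[0.0417,0,0.0417,0],[0.0417,0,0.0417,0],[0.0417,0,0.0417,0],[0.0417,0,0.0417,0],[0.0417,0,0.0417,0]]'; python3 st.py
```

```text
t: 2.77
tool_pos: [0.7492, 0.047, 0.5857]
tool_rot: [0.547, 0.597, -0.451, -0.376]
wrist_force: [-0.0, 0.1, 1.1]
finger_gap: 0.997
t 2.77 pos [0.7492 0.047  0.5857] q [ 0.057  0.588  0.215 -0.025  2.021 -1.655] F [-0.   0.1  1.1] gap 0.997
tilt 18.3 tiltaz -0.8 jaw [-0.119  0.992 -0.044] jawaz 96.9
grasp pt in tester mm [122.9   1.7 603.7] yhat in tester [ 0.311 -0.037 -0.95 ]
```

```bash
for i in 1; do python3 -m creep '[[0.0417,0.004,0.0417,0],[0.0417,0.004,0.0417,0],[0.0417,0.004,0.0417,0],[0.0417,0.004,0.0417,0],[0.0417,0.004,0.0417,0],[0.0417,0.004,0.0417,0],[0.0417,0.004,0.0417,0],[0.0417,0.004,0.0417,0]]'; done; python3 st.py; python3 -m creep '[[0.0417,0.004,0.0417,0],[0.0417,0.004,0.0417,0],[0.0417,0.004,0.0417,0],[0.0417,0.004,0.0417,0],[0.0417,0.004,0.0417,0],[0.0417,0.004,0.0417,0],[0.0417,0.004,0.0417,0],[0.0417,0.004,0.0417,0]]';python3 st.py
```

```text
t: 3.43
tool_pos: [0.8163, 0.0559, 0.624]
tool_rot: [0.593, 0.642, -0.38, -0.304]
wrist_force: [0.5, 0.4, -0.2]
finger_gap: 0.994
t 3.43 pos [0.8163 0.0559 0.624 ] q [ 0.064  0.581  0.215 -0.025  1.788 -1.649] F [ 0.5  0.4 -0.2] gap 0.994
tilt 32.0 tiltaz 1.0 jaw [-0.113  0.992 -0.059] jawaz 96.5
grasp pt in tester mm [186.4   3.7 640.1] yhat in tester [ 0.528 -0.046 -0.848]
t: 4.1
tool_pos: [0.8873, 0.0648, 0.6705]
tool_rot: [0.63, 0.679, -0.3, -0.225]
wrist_force: [0.7, 0.3, -0.9]
finger_gap: 1.002
t 4.1 pos [0.8873 0.0648 0.6705] q [ 0.07   0.59   0.215 -0.026  1.53  -1.646] F [ 0.7  0.3 -0.9] gap 1.002
tilt 46.2 tiltaz 2.0 jaw [-0.104  0.992 -0.073] jawaz 96.0
grasp pt in tester mm [254.3   5.2 683.6] yhat in tester [ 0.72  -0.051 -0.692]
```

```bash
python3 -m creep '[[-0.04,-0.004,0,0.4],[-0.0417,-0.004,0,0.4],[-0.0417,-0.004,0,0.4],[-0.0417,-0.004,0,0.4],[-0.0417,-0.004,0,0.4],[-0.0417,-0.004,-0.01,0],[-0.0417,-0.004,-0.01,0],[-0.0417,-0.004,-0.01,0]]';python3 st.py
```

```text
t: 4.77
tool_pos: [0.5853, 0.0364, 0.6272]
tool_rot: [0.618, 0.69, -0.305, -0.22]
wrist_force: [-0.2, 0.2, -0.1]
finger_gap: 0.999
t 4.77 pos [0.5853 0.0364 0.6272] q [ 0.024 -0.089  1.282  0.036  1.145 -1.72 ] F [-0.2  0.2 -0.1] gap 0.999
tilt 46.1 tiltaz 4.0 jaw [-0.14   0.987 -0.074] jawaz 98.1
grasp pt in tester mm [-48.9   8.2 640.4] yhat in tester [ 0.72  -0.026 -0.694]
```

```bash
python3 -m creep '[[-0.04,-0.003,-0.02,0],[-0.04,-0.003,-0.02,0],[-0.04,-0.003,-0.02,0],[-0.03,-0.003,-0.03,0],[-0.02,0,-0.03,0],[-0.01,0,-0.03,0],[0,0,-0.03,0],[0,0,-0.02,0]]';python3 st.py
```

```text
t: 5.43
tool_pos: [0.3998, 0.025, 0.4422]
tool_rot: [0.624, 0.694, -0.293, -0.206]
wrist_force: [0.6, -0.1, -0.2]
finger_gap: 1.001
t 5.43 pos [0.3998 0.025  0.4422] q [-0.02  -0.471  1.988  0.091  0.784 -1.8  ] F [ 0.6 -0.1 -0.2] gap 1.001
tilt 48.4 tiltaz 3.8 jaw [-0.137  0.987 -0.08 ] jawaz 97.9
grasp pt in tester mm [-235.1   16.4  454.8] yhat in tester [ 0.747 -0.029 -0.664]
```

```bash
python3 -m creep '[[0.01,0,-0.035,0],[0.015,0,-0.04,0],[0.015,0,-0.04,0],[0.015,0,-0.04,0],[0.015,0,-0.04,0],[0.01,0,-0.04,0],[0.01,0,-0.03,0],[0.005,0,-0.01,0]]';python3 st.py
```

```text
t: 6.1
tool_pos: [0.4783, 0.0355, 0.2248]
tool_rot: [0.625, 0.697, -0.287, -0.203]
wrist_force: [0.4, -5.3, 0.9]
finger_gap: 0.998
t 6.1 pos [0.4783 0.0355 0.2248] q [ 0.024 -0.14   2.392  0.857  0.049 -2.558] F [ 0.4 -5.3  0.9] gap 0.998
tilt 49.2 tiltaz 4.2 jaw [-0.137  0.988 -0.074] jawaz 97.9
grasp pt in tester mm [-156.2   18.5  237.2] yhat in tester [ 0.756 -0.024 -0.654]
```

```bash
cat > fk.py <<'E'
from h import *
from scipy.optimize import least_squares
D=[([.152,1.226,1.783],np.hypot(.3537,.3492),.4446),([.383,.616,2.141],np.hypot(.5729,.125),.5579),([.603,.216,2.217],np.hypot(.6898,.0634),.5608),([.588,.215,2.021],np.hypot(.7492,.047),.5857),([.581,.215,1.788],np.hypot(.8163,.0559),.624),([.59,.215,1.53],np.hypot(.8873,.0648),.6705),([-.089,1.282,1.145],.5864,.6272),([-.471,1.988,.784],.4006,.4422),([.32,1.565,1.257],.575,.214)]
def fk(k,q):
    a,b,c=q[0],q[0]+q[1],q[0]+q[1]+q[2]
    return np.array([k[0]+k[2]*np.sin(a)+k[3]*np.sin(b)+k[5]*np.cos(b)+k[4]*np.sin(c),k[1]+k[2]*np.cos(a)+k[3]*np.cos(b)-k[5]*np.sin(b)+k[4]*np.cos(c)])
r=least_squares(lambda k:np.ravel([fk(k,q)-[x,z] for q,x,z in D]),[0,.3,.4,.4,.25,0]);print(r.x.round(3),np.abs(r.fun).max())
k=r.x
for tilt in (25,28,30,33,36,40,50):
  for gx,gz in((-90,115),(-42,118),(-36,109),(-48,128)):
    t=np.radians(tilt);R=.6212+gx/1000+.019*np.sin(t);z=gz/1000-.019*np.cos(t)
    best=None
    for s in ([.3,1.8],[0,2.3],[.6,1.5]):
      o=least_squares(lambda q:fk(k,[q[0],q[1],np.pi-t-q[0]-q[1]])-[R,z],s)
      if best is None or o.cost<best.cost:best=o
    q=best.x;print(tilt,gx,gz,q.round(2),'q5',round(np.pi-t-q.sum(),2),best.cost.round(5))
E
python3 fk.py
```

```text
[0.001 0.142 0.591 0.416 0.336 0.025] 0.0006512233943107293
25 -90 115 [0.21 2.16] q5 0.33 0.0
25 -42 118 [0.27 2.06] q5 0.37 0.0
25 -36 109 [0.3  2.06] q5 0.35 0.0
25 -48 128 [0.25 2.06] q5 0.4 0.0
28 -90 115 [0.21 2.2 ] q5 0.25 0.0
28 -42 118 [0.27 2.1 ] q5 0.29 0.0
28 -36 109 [0.29 2.1 ] q5 0.27 0.0
28 -48 128 [0.24 2.1 ] q5 0.31 0.0
30 -90 115 [0.2  2.23] q5 0.19 0.0
30 -42 118 [0.26 2.12] q5 0.23 0.0
30 -36 109 [0.28 2.12] q5 0.21 0.0
30 -48 128 [0.24 2.12] q5 0.26 0.0
33 -90 115 [0.2  2.27] q5 0.1 0.0
33 -42 118 [0.26 2.16] q5 0.14 0.0
33 -36 109 [0.28 2.16] q5 0.12 0.0
33 -48 128 [0.23 2.16] q5 0.17 0.0
36 -90 115 [0.2  2.31] q5 0.01 0.0
36 -42 118 [0.26 2.2 ] q5 0.05 0.0
36 -36 109 [0.28 2.2 ] q5 0.03 0.0
36 -48 128 [0.23 2.2 ] q5 0.08 0.0
40 -90 115 [0.21 2.36] q5 -0.12 0.0
40 -42 118 [0.26 2.26] q5 -0.07 0.0
40 -36 109 [0.28 2.26] q5 -0.1 0.0
40 -48 128 [0.23 2.26] q5 -0.05 0.0
50 -90 115 [0.26 2.49] q5 -0.48 0.0
50 -42 118 [0.3  2.38] q5 -0.42 0.0
50 -36 109 [0.33 2.38] q5 -0.44 0.0
50 -48 128 [0.27 2.39] q5 -0.39 0.0
```

```bash
python3 -m creep '[[0,-0.002,-0.02,-1],[0,-0.002,-0.02,-1],[0,-0.002,-0.02,0],[0,-0.002,-0.02,0],[0,-0.002,-0.02,0],[0,-0.002,-0.02,0],[0,-0.002,-0.02,0],[0,-0.002,-0.01,0]]';python3 st.py
```

```text
t: 6.77
tool_pos: [0.4679, 0.0149, 0.1649]
tool_rot: [0.619, 0.671, -0.324, -0.248]
wrist_force: [-0.6, -0.6, 0.2]
finger_gap: 1.0
t 6.77 pos [0.4679 0.0149 0.1649] q [-0.02  -0.049  2.422  0.843  0.05  -2.557] F [-0.6 -0.6  0.2] gap 1.0
tilt 42.1 tiltaz 2.1 jaw [-0.112  0.991 -0.069] jawaz 96.4
grasp pt in tester mm [-166.9   -0.5  179. ] yhat in tester [ 0.669 -0.046 -0.742]
```

```bash
python3 -m creep '[[-0.005,0,-0.02,-0.5],[-0.005,0,-0.02,-0.5],[-0.005,0,-0.02,0],[-0.005,0,-0.02,0],[-0.005,0,-0.02,0],[-0.005,0,-0.02,0],[-0.005,0,-0.015,0],[0,0,-0.005,0]]';python3 st.py
```

```text
t: 7.43
tool_pos: [0.4242, 0.0107, 0.1089]
tool_rot: [0.602, 0.651, -0.358, -0.292]
wrist_force: [0.5, 0.2, 0.1]
finger_gap: 1.001
t 7.43 pos [0.4242 0.0107 0.1089] q [-3.200e-02  1.000e-03  2.496e+00  8.450e-01  5.000e-02 -2.557e+00] F [0.5 0.2 0.1] gap 1.001
tilt 35.1 tiltaz 1.9 jaw [-0.105  0.993 -0.05 ] jawaz 96.1
grasp pt in tester mm [-2.090e+02 -1.000e-01  1.245e+02] yhat in tester [ 0.573 -0.041 -0.818]
```

```bash
python3 -m creep '[[-0.005,0,-0.02,0],[-0.005,0,-0.02,0],[0,0.001,-0.015,0],[0.01,0.001,0.01,0],[0.02,0.002,0.01,0],[0.02,0.002,0.01,0],[0.02,0.002,0.01,0],[0.01,0.001,0,0]]';python3 st.py; python3 - <<'E'
from h import *
grab('top','top2.png');a=cv2.imread('pics/top2.png')[180:330,220:420]
im=grab('side','side2.png')[190:340,230:430]
cv2.imwrite('pics/c2.png',np.hstack([cv2.resize(i,None,fx=2,fy=2.,interpolation=cv2.INTER_CUBIC) for i in(a,im)]))
E
```

```text
t: 8.1
tool_pos: [0.477, 0.0199, 0.1176]
tool_rot: [0.59, 0.646, -0.372, -0.31]
wrist_force: [0.5, 0.3, -0.4]
finger_gap: 0.998
t 8.1 pos [0.477  0.0199 0.1176] q [-0.003  0.069  2.349  0.177  0.165 -1.862] F [ 0.5  0.3 -0.4] gap 0.998
tilt 32.2 tiltaz 2.9 jaw [-0.111  0.993 -0.038] jawaz 96.4
grasp pt in tester mm [-154.8    3.2  133.7] yhat in tester [ 0.533 -0.029 -0.846]
```

View pics/c2.png

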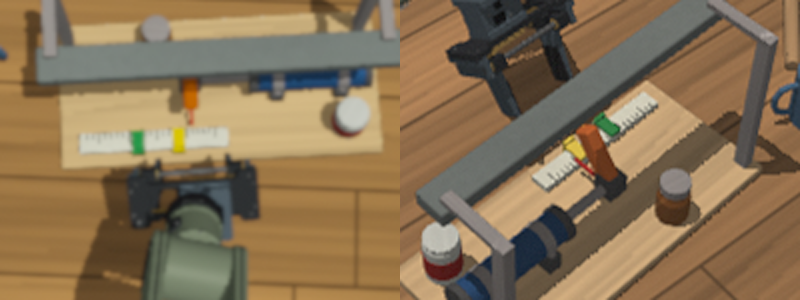

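```bash
python3 -m creep '[[0.015,0.001,-0.002,0],[0.02,0.001,-0.002,0],[0.02,0.001,-0.002,0],[0.02,0.002,-0.002,0],[0.02,0.002,-0.002,0],[0.018,0.002,-0.002,0],[0.008,0,-0.001,0],[0,0,0,0]]';python3 st.py
```

```text
t: 8.87
tool_pos: [0.5851, 0.0301, 0.089]
tool_rot: [0.583, 0.642, -0.38, -0.322]
wrist_force: [-0.4, -0.7, 0.1]
finger_gap: 1.002
t 8.87 pos [0.5851 0.0301 0.089 ] q [ 0.019  0.276  2.149  0.115  0.189 -1.78 ] F [-0.4 -0.7  0.1] gap 1.002
tilt 30.3 tiltaz 3.6 jaw [-0.113  0.993 -0.03 ] jawaz 96.5
grasp pt in tester mm [-45.7   1.8 105.4] yhat in tester [ 0.505 -0.022 -0.863]
```

```bash
python3 -m creep '[[0.003,0,0.008,0],[0.002,0,0.005,0],[0,0,0.002,0],[0,0,0,0],[0,0,0,0],[0,0,0,0],[0,0,0,0],[0,0,0,0]]' 0.2 15;python3 st.py; python3 - <<'E'
from h import *
a=grab('top','top3.png')[180:330,220:420]
im=grab('side','side3.png')[190:340,230:430]
cv2.imwrite('pics/c3.png',np.hstack([cv2.resize(i,None,fx=2,fy=2.,interpolation=cv2.INTER_CUBIC) for i in(a,im)]))
E
```

```text
t: 9.53
tool_pos: [0.5832, 0.0297, 0.1041]
tool_rot: [0.582, 0.641, -0.382, -0.324]
wrist_force: [-0.4, -0.5, -0.3]
finger_gap: 0.449
t 9.53 pos [0.5832 0.0297 0.1041] q [ 0.018  0.25   2.129  0.095  0.242 -1.76 ] F [-0.4 -0.5 -0.3] gap 0.449
tilt 29.9 tiltaz 3.7 jaw [-0.113  0.993 -0.029] jawaz 96.5
grasp pt in tester mm [-47.5   1.6 120.5] yhat in tester [ 0.499 -0.021 -0.867]
```

View pics/c3.png

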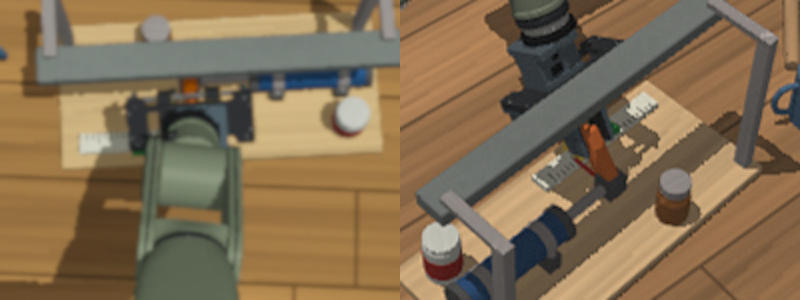

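```bash
python3 -m creep '[[0.005,0,-0.001,0],[0,0,0,0],[0,0,0,0],[0,0,0,0],[0,0,0,0],[0,0,0,0],[0,0,0,0],[0,0,0,0]]' 1 25;python3 st.py
```

```text
t: 10.3
tool_pos: [0.5886, 0.0289, 0.1028]
tool_rot: [0.583, 0.639, -0.38, -0.327]
wrist_force: [-0.8, -2.1, 1.5]
finger_gap: 0.245
t 10.3 pos [0.5886 0.0289 0.1028] q [ 0.016  0.259  2.118  0.098  0.244 -1.757] F [-0.8 -2.1  1.5] gap 0.245
tilt 29.9 tiltaz 3.6 jaw [-0.106  0.994 -0.025] jawaz 96.1
grasp pt in tester mm [-42.2   0.2 119.3] yhat in tester [ 0.498 -0.021 -0.867]
```

```bash
python3 -m creep '[[-0.0005,0.005,0,0],[-0.0008,0.008,0,0],[-0.0008,0.008,0,0],[-0.0008,0.008,0,0],[-0.0008,0.008,0,0],[-0.0008,0.008,0,0],[-0.0005,0.005,0,0],[0,0,0,0]]';python3 st.py
```

```text
t: 10.97
tool_pos: [0.5841, 0.0768, 0.1028]
tool_rot: [0.585, 0.638, -0.381, -0.326]
wrist_force: [0.7, -6.0, 2.2]
finger_gap: 0.246
t 10.97 pos [0.5841 0.0768 0.1028] q [ 0.134  0.26   2.117 -0.164  0.248 -1.4  ] F [ 0.7 -6.   2.2] gap 0.246
tilt 29.9 tiltaz 3.1 jaw [-0.104  0.994 -0.029] jawaz 96.0
grasp pt in tester mm [-41.6  48.5 119.3] yhat in tester [ 0.497 -0.026 -0.867]
```

```bash
python3 -m creep '[[-0.0005,0.005,0,0],[-0.0007,0.007,0,0],[-0.0007,0.007,0,0],[-0.0007,0.007,0,0],[-0.0006,0.006,0,0],[-0.0003,0.003,0,0],[0,0.001,0,0],[0,0,0,0]]';python3 st.py; python3 - <<'E'
from h import *
a=grab('top','top4.png')[200:275,255:355]
im=grab('side','side4.png')[215:290,290:390]
cv2.imwrite('pics/c4.png',np.hstack([cv2.resize(i,None,fx=4,fy=4.,interpolation=cv2.INTER_CUBIC) for i in(a,im)]))
E
```

```text
t: 11.63
tool_pos: [0.5812, 0.1071, 0.1028]
tool_rot: [0.587, 0.634, -0.384, -0.326]
wrist_force: [1.5, -8.8, 1.3]
finger_gap: 0.249
t 11.63 pos [0.5812 0.1071 0.1028] q [ 0.213  0.265  2.106 -0.331  0.274 -1.169] F [ 1.5 -8.8  1.3] gap 0.249
tilt 29.6 tiltaz 1.9 jaw [-0.098  0.995 -0.037] jawaz 95.6
grasp pt in tester mm [-41.3  79.  119.3] yhat in tester [ 0.493 -0.035 -0.869]
```

View pics/c4.png

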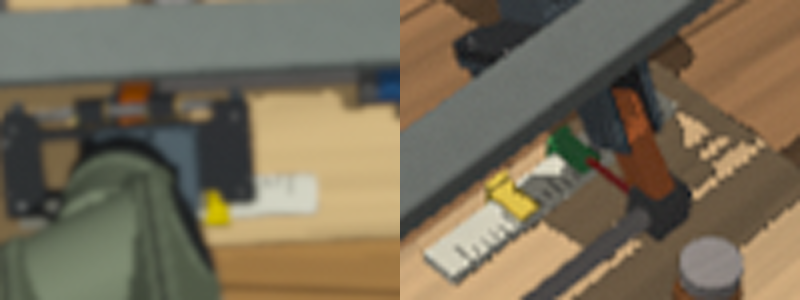

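```bash
python3 -m creep '[[-0.0004,0.004,0,0],[0,0.001,0,0],[0,0,0,0],[0,0,0,0],[0,0,0,0],[0,0,0,0],[0,0,0,0],[0,0,0,0]]';python3 st.py; python3 - <<'E'
from h import *
from fit import w
p=np.load('pose.npy')
im=grab('side','side5.png')
C=lambda uv:((uv-[325,235])*12).round()
for q in [(-69,79,48),(-69,84,48),(-69,74,38),(-69,84,38),(-69,94,38),(-69,10,38),(-69,30,38)]:print(q,C(proj('side',w(p,q))[0]))
cv2.imwrite('pics/c5.png',cv2.resize(im[235:285,325:385],None,fx=12,fy=12.,interpolation=cv2.INTER_CUBIC))
E
```

```text
t: 12.4
tool_pos: [0.5815, 0.1035, 0.1026]
tool_rot: [0.59, 0.629, -0.386, -0.327]
wrist_force: [1.1, -8.4, 1.5]
finger_gap: 0.25
t 12.4 pos [0.5815 0.1035 0.1026] q [ 0.213  0.266  2.102 -0.355  0.287 -1.142] F [ 1.1 -8.4  1.5] gap 0.25
tilt 29.4 tiltaz 0.6 jaw [-0.088  0.995 -0.044] jawaz 95.1
grasp pt in tester mm [-41.3  75.7 119.2] yhat in tester [ 0.488 -0.046 -0.872]
(-69, 79, 48) [134. 218.]
(-69, 84, 48) [148. 206.]
(-69, 74, 38) [118. 255.]
(-69, 84, 38) [146. 233.]
(-69, 94, 38) [175. 210.]
(-69, 10, 38) [-68. 402.]
(-69, 30, 38) [-10. 355.]
```

View pics/c5.png

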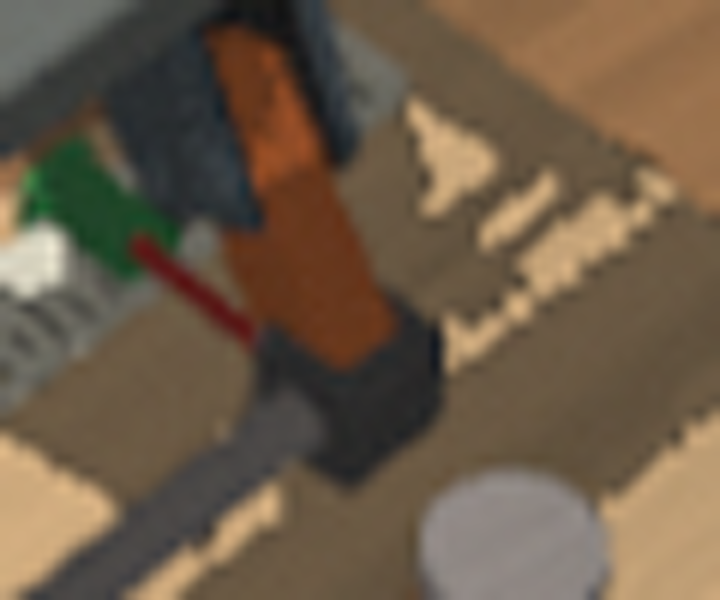

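```bash
python3 -m creep '[[-0.0004,0.004,0,0.1],[-0.0004,0.004,0,0.1],[-0.0003,0.003,0,0.1],[-0.0002,0.002,0,0.1],[-0.0001,0.001,0,0.1],[-0.0001,0.001,0,0.1],[-0.0001,0.001,0,0.1],[-0.0001,0.001,0,0.1]]';python3 st.py
```

```text
t: 13.12
tool_pos: [0.5806, 0.1116, 0.1026]
tool_rot: [0.59, 0.627, -0.389, -0.327]
wrist_force: [0.6, -8.6, 0.6]
finger_gap: 0.257
t 13.12 pos [0.5806 0.1116 0.1026] q [ 0.234  0.269  2.095 -0.389  0.302 -1.095] F [ 0.6 -8.6  0.6] gap 0.257
tilt 29.1 tiltaz 0.0 jaw [-0.09   0.995 -0.05 ] jawaz 95.2
grasp pt in tester mm [-41.2  83.9 119.2] yhat in tester [ 0.484 -0.051 -0.874]
```

```bash
python3 -m creep '[[-0.0001,0.001,0,0.1],[-0.0001,0.001,0,0.1],[-0.0001,0.001,0,0.1],[-0.0001,0.001,0,0.1],[-0.0001,0.001,0,0.1],[-0.0001,0.001,0,0.1],[-0.0001,0.001,0,0.1],[-0.0001,0.001,0,0.1]]';python3 st.py
```

```text
t: 13.78
tool_pos: [0.5806, 0.1108, 0.1026]
tool_rot: [0.591, 0.625, -0.391, -0.327]
wrist_force: [1.3, -9.0, 0.6]
finger_gap: 0.254
t 13.78 pos [0.5806 0.1108 0.1026] q [ 0.235  0.27   2.092 -0.39   0.31  -1.095] F [ 1.3 -9.   0.6] gap 0.254
tilt 28.9 tiltaz -0.4 jaw [-0.089  0.995 -0.053] jawaz 95.1
grasp pt in tester mm [-41.2  83.2 119.2] yhat in tester [ 0.48  -0.054 -0.876]
```

Steady, with only 0.8 mm of drift in 0.67 s. I'll keep holding with 1.1 mm compensation per row.

```bash
python3 -m creep '[[-0.0001,0.0011,0,0.1],[-0.0001,0.0011,0,0.1],[-0.0001,0.0011,0,0.1],[-0.0001,0.0011,0,0.1],[-0.0001,0.0011,0,0.1],[-0.0001,0.0011,0,0.1],[-0.0001,0.0011,0,0.1],[-0.0001,0.0011,0,0.1]]';python3 st.py
python3 -m creep '[[-0.0001,0.0011,0,0.1],[-0.0001,0.0011,0,0.1],[-0.0001,0.0011,0,0.1],[-0.0001,0.0011,0,0.1],[-0.0001,0.0011,0,0.1],[-0.0001,0.0011,0,0.1],[-0.0001,0.0011,0,0.1],[-0.0001,0.0011,0,0.1]]';python3 st.py
python3 - <<'E'
from h import *
im=grab('side','side6.png')
cv2.imwrite('pics/c6.png',cv2.resize(im[235:285,325:385],None,fx=12,fy=12.,interpolation=cv2.INTER_CUBIC))
E
```

```text
t: 14.45
tool_pos: [0.5805, 0.1107, 0.1025]
tool_rot: [0.591, 0.624, -0.393, -0.327]
wrist_force: [-0.1, -7.9, 1.7]
finger_gap: 0.256
t 14.45 pos [0.5805 0.1107 0.1025] q [ 0.237  0.271  2.088 -0.394  0.319 -1.09 ] F [-0.1 -7.9  1.7] gap 0.256
tilt 28.6 tiltaz -0.9 jaw [-0.088  0.995 -0.057] jawaz 95.0
grasp pt in tester mm [-41.2  83.2 119.2] yhat in tester [ 0.476 -0.058 -0.878]
t: 15.12
tool_pos: [0.5805, 0.1106, 0.1025]
tool_rot: [0.591, 0.622, -0.396, -0.328]
wrist_force: [0.3, -8.0, 1.6]
finger_gap: 0.261
t 15.12 pos [0.5805 0.1106 0.1025] q [ 0.24   0.272  2.085 -0.398  0.328 -1.085] F [ 0.3 -8.   1.6] gap 0.261
tilt 28.4 tiltaz -1.4 jaw [-0.086  0.994 -0.06 ] jawaz 95.0
grasp pt in tester mm [-41.2  83.1 119.2] yhat in tester [ 0.472 -0.062 -0.879]
```

View pics/c6.png

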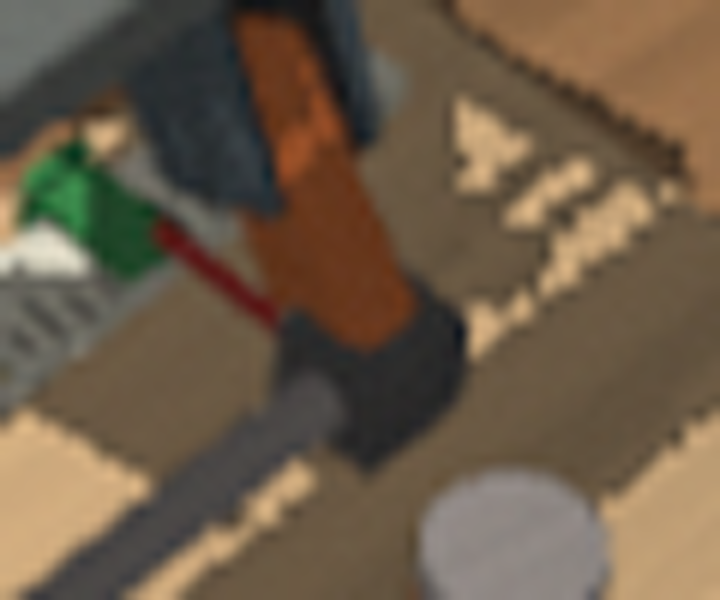

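Tip is at (163,228), about 2 mm past the middle of the green clip's inner edge, which runs from about (125,278) to (185,235). That is well inside the clip. One more hold call, then ease home.

```bash
python3 -m creep '[[-0.0001,0.0011,0,0.1],[-0.0001,0.0011,0,0.1],[-0.0001,0.0011,0,0.1],[-0.0001,0.0011,0,0.1],[-0.0001,0.0011,0,0.1],[-0.0001,0.0011,0,0.1],[-0.0001,0.0011,0,0.1],[-0.0001,0.0011,0,0.1]]'|head -2
python3 -m creep '[[0.0001,-0.001,0,0.1],[0.0002,-0.002,0,0.1],[0.0002,-0.002,0,0.1],[0.0002,-0.002,0,0.1],[0.0002,-0.002,0,0.1],[0.0002,-0.002,0,0.1],[0.0002,-0.002,0,0.1],[0.0002,-0.002,0,0.1]]';python3 st.py
```

```text
t: 15.83
tool_pos: [0.5804, 0.1104, 0.1024]
t: 16.5
tool_pos: [0.5825, 0.0876, 0.1023]
tool_rot: [0.591, 0.619, -0.399, -0.328]
wrist_force: [-0.1, -6.9, 1.4]
finger_gap: 0.262
t 16.5 pos [0.5825 0.0876 0.1023] q [ 0.19   0.269  2.086 -0.338  0.325 -1.188] F [-0.1 -6.9  1.4] gap 0.262
tilt 28.1 tiltaz -2.1 jaw [-0.086  0.994 -0.065] jawaz 94.9
grasp pt in tester mm [-41.5  60.2 119.1] yhat in tester [ 0.466 -0.066 -0.882]
```

```bash
python3 -m creep '[[0.0002,-0.002,0,0.2],[0.0002,-0.002,0,0.2],[0.0002,-0.002,0,0.2],[0.0002,-0.002,0,0.2],[0.0002,-0.002,0,0.2],[0.0002,-0.002,0,0.2],[0.0002,-0.002,0,0.2],[0.0002,-0.002,0,0.2]]'|sed -n '2p;4p'
python3 -m creep '[[0.0002,-0.002,0,0.2],[0.0002,-0.002,0,0.2],[0.0002,-0.002,0,0.2],[0.0002,-0.002,0,0.2],[0.0002,-0.002,0,0.2],[0.0002,-0.002,0,0.2],[0.0002,-0.002,0,0.2],[0.0002,-0.002,0,0.2]]';python3 st.py
```

```text
tool_pos: [0.5845, 0.0655, 0.1024]
wrist_force: [-1.5, -4.8, 0.6]
t: 17.83
tool_pos: [0.5863, 0.0455, 0.1024]
tool_rot: [0.581, 0.63, -0.4, -0.326]
wrist_force: [-1.7, -3.6, 1.3]
finger_gap: 0.254
t 17.83 pos [0.5863 0.0455 0.1024] q [ 0.075  0.263  2.095 -0.101  0.295 -1.534] F [-1.7 -3.6  1.3] gap 0.254
tilt 28.1 tiltaz 0.7 jaw [-0.113  0.992 -0.054] jawaz 96.5
grasp pt in tester mm [-42.2  17.4 119.2] yhat in tester [ 0.469 -0.044 -0.882]
```

```bash
python3 -m creep '[[0.0002,-0.0018,0,0],[0.0002,-0.0018,0,0],[0.0002,-0.0018,0,0],[0.0002,-0.0018,0,0],[0.0002,-0.0018,0,0],[0.0001,-0.0015,0,0],[0.0001,-0.0015,0,0],[0.0001,-0.001,0,0]]';python3 st.py
```

```text
t: 18.5
tool_pos: [0.5876, 0.0313, 0.1024]
tool_rot: [0.581, 0.63, -0.4, -0.326]
wrist_force: [-2.5, -2.9, 1.9]
finger_gap: 0.252
t 18.5 pos [0.5876 0.0313 0.1024] q [ 0.041  0.263  2.095 -0.045  0.293 -1.616] F [-2.5 -2.9  1.9] gap 0.252
tilt 28.1 tiltaz 0.8 jaw [-0.113  0.992 -0.053] jawaz 96.5
grasp pt in tester mm [-42.4   3.2 119.1] yhat in tester [ 0.469 -0.043 -0.882]
```

```bash
python3 -m creep '[[0.0001,-0.001,0,0],[0.0001,-0.001,0,0],[0,-0.001,0,0],[0,-0.001,0,0],[0,-0.001,0,0],[0,-0.0005,0,0],[0,-0.0005,0,0],[0,0,0,0]]';python3 st.py
```

```text
t: 19.17
tool_pos: [0.588, 0.0285, 0.1024]
tool_rot: [0.579, 0.631, -0.399, -0.326]
wrist_force: [-2.5, -3.2, 1.0]
finger_gap: 0.253
t 19.17 pos [0.588  0.0285 0.1024] q [ 0.031  0.263  2.095 -0.014  0.292 -1.655] F [-2.5 -3.2  1. ] gap 0.253
tilt 28.1 tiltaz 1.3 jaw [-0.116  0.992 -0.05 ] jawaz 96.7
grasp pt in tester mm [-42.3   0.2 119.1] yhat in tester [ 0.47  -0.039 -0.882]
```

```bash
python3 -m creep '[[0,-0.002,0,0],[0,-0.002,0,0],[0,-0.002,0,0],[0,-0.002,0,0],[0,-0.002,0,0],[0,-0.002,0,0],[0,-0.002,0,0],[0,-0.002,0,0]]';python3 st.py
```

```text
t: 19.83
tool_pos: [0.5881, 0.0286, 0.1021]
tool_rot: [0.573, 0.637, -0.395, -0.33]
wrist_force: [-1.1, 14.1, 0.3]
finger_gap: 0.248
t 19.83 pos [0.5881 0.0286 0.1021] q [ 0.016  0.264  2.095  0.077  0.294 -1.755] F [-1.1 14.1  0.3] gap 0.248
tilt 28.1 tiltaz 3.6 jaw [-0.125  0.992 -0.033] jawaz 97.2
grasp pt in tester mm [-42.2  -0.  118.9] yhat in tester [ 0.47  -0.02  -0.882]
```

```bash
python3 -m creep '[[0,0.001,0,0],[0,0,0,0],[0,0,0,0],[0,0,0,0],[0,0,0,0],[0,0,0,0],[0,0,0,0],[0,0,0,0]]' -0.3;python3 st.py; python3 -m creep '[[-0.01,-0.001,0.002,0],[-0.02,-0.002,0.003,0],[-0.02,-0.002,0.003,0],[-0.02,-0.002,0.003,0],[-0.02,-0.002,0.003,0],[-0.02,-0.002,0.003,0],[-0.02,-0.002,0.003,0],[-0.01,-0.001,0.002,0]]';python3 st.py
```

```text
t: 20.5
tool_pos: [0.5883, 0.0292, 0.1014]
tool_rot: [0.571, 0.638, -0.4, -0.326]
wrist_force: [0.3, 0.2, -0.8]
finger_gap: 0.651
t 20.5 pos [0.5883 0.0292 0.1014] q [ 0.019  0.266  2.094  0.067  0.295 -1.756] F [ 0.3  0.2 -0.8] gap 0.651
tilt 28.0 tiltaz 3.5 jaw [-0.134  0.99  -0.04 ] jawaz 97.7
grasp pt in tester mm [-41.9   0.5 118.2] yhat in tester [ 0.469 -0.021 -0.883]
t: 21.17
tool_pos: [0.4392, 0.0142, 0.1231]
tool_rot: [0.571, 0.638, -0.4, -0.327]
wrist_force: [-0.1, 1.2, 0.3]
finger_gap: 0.65
t 21.17 pos [0.4392 0.0142 0.1231] q [-0.024  0.008  2.347  0.131  0.304 -1.856] F [-0.1  1.2  0.3] gap 0.65
tilt 27.9 tiltaz 3.4 jaw [-0.135  0.99  -0.04 ] jawaz 97.8
grasp pt in tester mm [-191.8    1.4  139.9] yhat in tester [ 0.467 -0.021 -0.884]
```

```bash
python3 -m creep '[[0,0,0.01,0],[0,0,0.01,0],[0,0,0.01,0],[0,0,0.01,0],[0,0,0.01,0],[0,0,0,0],[0,0,0,0],[0,0,0,0]]' | head -2; python3 - <<'E'
from h import *
a=grab('top','top7.png')[180:330,220:420]
im=grab('side','side7.png')[190:340,230:430]
cv2.imwrite('pics/c7.png',np.hstack([cv2.resize(i,None,fx=2,fy=2.,interpolation=cv2.INTER_CUBIC) for i in(a,im)]))
E
```

```text
t: 21.83
tool_pos: [0.4326, 0.0135, 0.1754]
```

View pics/c7.png

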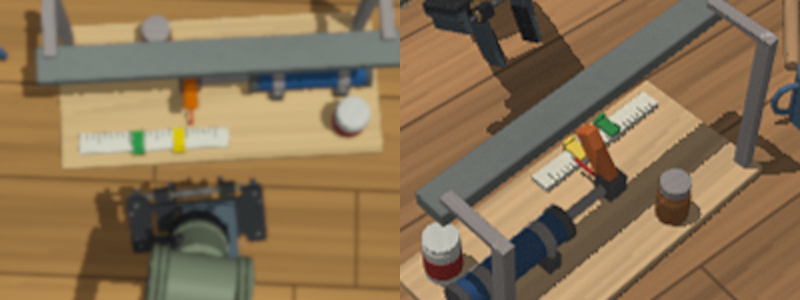

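The handle is home again, with the pointer tip at (190,122) as before. The clips, jar and tin are where they were, and the arm is clear.

```bash
python3 -c "
from h import *
print(job.sign_off())"
```

```text
the job is handed in; nothing more can be done
None
```

The proof pull is done and the job is handed in at about 22 s of the 42 s allowed.

- **Tilting the tool:** an upright gripper could not reach under the batten. I pushed against the arm's reach limit to lean the tool, then worked it back to about 30° and gripped the handle in front of the batten.
- **Pull and hold:** I drew the handle out about 83 mm. It stayed within about 1 mm for about 2.7 s, which needed small corrections against the spring's pull. A side picture taken during the hold showed the pointer about 2 mm past the middle of the green clip, well inside its ±10 mm.
- **Before the hold:** the pointer first stopped around 79 mm and sagged to about 76 mm, near the clip's edge, for under a second. I then moved it to the middle and held.
- **Return:** I eased the handle back at about 35 mm/s or less. The wrist force then reversed to +14 N, showing it was against the home stop. I opened the gripper there and backed away.
- **Last checks:** the final pictures show the handle and pointer home, with both clips, the jar and the tin unmoved as far as the pictures show. The robot was touching nothing. The last close-up did not cover the hammer, wrench or offcut, and showed only an edge of the mug; the arm did not go near them at bench height.
- **Side-view fit:** the side camera disagreed with my fitted position by a few pixels, so I judged the hold from the picture itself.

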